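# Complete the cup stand and hold it up off the counter

### The job

Hang the loose espresso cup by its handle on the free arm of the cup stand and let go of it, so that the stand carries its pair. Then take the stand by the loop at its top, lift it with both cups at least 5 cm clear of the counter so that the counter under it can be wiped, and finish while still holding it there, level and still; do not put it down or let go. Do not knock the stand over, and leave the candle, the ribbon and the gift box where they are.

Things in the scene. Friction and masses are not known exactly. Their poses are not given: they have to be found in the camera images.
- cup: Loose white china espresso cup, 130 g, upright on the counter, its handle pointing anywhere. Body 60 mm across, 65 mm high, straight-sided above 34 mm, wall 4 mm, open top. Handle: an angular ear of 8 mm round section on the +y side, reaching 68 mm from the cup's axis near its level top bar, 8 to 63 mm above the underside. Origin: centre of the underside; z up through the mouth, y to the handle.
- cup_eye (a point): Point in the opening of the loose cup's handle: 43 mm from the cup's axis along its +y, 40 mm above its underside. Here the opening reaches from 30 to 53 mm from the axis and, upwards, to the underside of the top bar 54 mm above the cup's underside; it is 30 to 50 mm at 30 mm height. It passes through along the cup's x.
- hung_cup: The second, identical cup, hanging by its handle on the taken arm of the stand, handle up, mouth to the side, its z axis about 66 degrees from vertical; origin and axes as for the loose cup. It is loose and can swing.
- hung_eye (a point): The same point in the opening of the hanging cup's handle.
- stand: Cup stand, 400 g empty: wooden base 160 mm across, 16 mm thick; upright 10 mm rod; two 8 mm wire arms of dark steel, one each way, level at 160 mm height out to 62 mm, then turned up at 47 degrees to a 10 mm ball tip; a loop on top. Origin: centre of the base's underside, z up, x along the free arm, -x along the taken one. A cup let go on an arm tips, mouth sideways, and swings for 3 s.
- free_seat (a point): Point on the axis of the free arm's level part, 52 mm out from the rod's axis, 160 mm above the base's underside: where the cup's handle is to hang.
- free_tip (a point): Centre of the ball at the free arm's upturned tip, 88 mm out from the rod's axis, 188 mm above the base's underside.
- taken_seat (a point): Point on the axis of the taken arm's level part, 52 mm out from the rod's axis, 160 mm above the base's underside.
- loop (a point): Centre of the wooden grip on the top bar of the stand's carrying loop, on the stand's axis, 205 mm above the base's underside. The grip is a bar of square section, 16 by 16 mm, 46 mm long along the stand's x, its sides facing the stand's y and -y. The loop is of 10 mm round dark steel rod in the stand's xz plane, 82 mm wide overall, with 18 mm of open space under the grip.
- candle: Bystander: amber glass candle jar with a wooden lid, 73 mm across, 76 mm high. Origin: centre of the underside.
- ribbon: Bystander: flat spool of ribbon, 68 mm across, 30 mm high. Origin: centre of the underside.
- gift: Bystander: small wrapped gift box with a bow, 85 by 65 by 50 mm, 66 mm high with the bow. Origin: centre of the underside.
Things that resemble listed ones, but are neither listed nor needed, are in the scene too. What is shaped like the cup but blue or purple is not meant. Leave any yellow look-alike of the hung_cup alone.

How it is judged:
By the outcome, as a careful person would: the job done as asked, in the order asked, and still so for the second after the job is handed in, while the arm keeps its last pose, push and grip.
It also fails if it takes over 54 s, if anything falls off the work surface, if the arm or the gripper's body presses on something with over 40 N, if the wrist force passes 120 N, or if a joint passes its speed limit or range.

### The arm

A 7-joint arm with a two-finger parallel gripper is mounted at the origin on the work surface. World frame = base frame: x ahead of the robot, y to its left, z up, the work surface at z = 0. Lengths are in m, angles in rad, forces in N, time in s.
With the tool pointing down it reaches from about 0.4 to 0.85 m from the base axis. Payload 4.4 kg.
Tool frame: the origin (TCP) lies midway between the tips of the shut fingers; the grasp point (between the pads) lies 19 mm behind it; z points along the fingers, y is the line along which they close (so a half turn about z gives the same grasp; the last joint's range is limited). The gripper opens to 94 mm and grips with 3 to 60 N. Pads are 16 mm wide; open, the fingers measure 119 mm over their backs; the gripper's body (75 mm by 177 mm) begins 78 mm behind the grasp point.
Start: joints at [-1.299, 0.628, 0.038, 1.517, -0.027, 0.996, -0.02], TCP at [0.215, 0.613, 0.205] pointing down, gripper open.
Joint ranges: [-3.06, 3.06], [-0.37, 2.12], [-1.25, 1.32], [0.18, 2.47], [-1.1, 4.24], [0.23, 1.98], [-2.94, 2.94]. Speed limits (rad/s): [2.57, 2.57, 3.14, 3.14, 3.14, 3.14, 3.14].

### API

Orientations are given as a rotation vector (axis times angle).
In Python, from rig import r gives the robot as it stands. Calls block until the motion is done:
- r.move_to(position, orientation): joint-space move of the TCP to a pose.
- r.movel(position, frame=None, speed=0.15, f_stop=None): straight line of the TCP; frame=None keeps the orientation; speed is the mean speed in m/s. With f_stop (N) it stops when the force on the tool has changed by that much, and returns True; else False.
- r.goto_joints(angles): joint-space move.
- r.gripper_open() and r.close(): open the fingers fully, or close them until they stop; the grip force is fixed at half the most.
- r.wait(seconds).
- r.inverse_kinematics(position, orientation): joint angles nearest the present ones, or None.
- r.get_image(name): name is "scene" or "top" or "wrist"; returns a dict with "img" (480x640x3 uint8, red, green, blue), "fov_y" (degrees; the focal length in pixels is half the picture's height over the tangent of half this angle, whatever the lens; pixels are square), "cx", "cy" (the principal point, pixels), "view" (4x4, takes a point from world to camera coordinates). Camera axes: x right, y down, z forward; pixel columns grow to the right and rows downward; lengths in m; the calibration is good to about 2 mm. A picture is of the moment at which its call begins. There is no depth.
A pose or a line that the arm cannot do raises r.Unreachable and nothing moves.
- r.close_job(): hands the job in; it is judged then, once.
Readings, each from a call of its own:
- r.get_clock(): time.
- r.get_joints(): joint angles.
- r.get_dq(): joint speeds.
- r.get_tau(): joint torques, N m.
- r.get_ee_pos(): TCP position.
- r.get_ee_rot(): TCP orientation.
- r.get_wrist_force(): force on the tool from outside, world axes, zero at the start.
- r.get_moment(): the same for the moment, N m.
- r.get_width(): finger opening in m.
- r.get_grasp_force(): force on a finger pad.
Only numpy, scipy, OpenCV 4.12 (cv2) and the standard library are available. Lean on these libraries where they do the work, as an engineer would, in place of code of your own. Each camera call takes 0.05 s, during which the arm holds its last target. There are 200 camera calls.

## Working session

There is one attempt and no reset: what is moved stays moved. The work goes in short steps, each a Python script; the robot and the scene stay as the last script left them, time stands still between calls to the robot, and variables do not carry over. Pictures are saved under pics/ and viewed, at most 10 in all, crops included, and the job is handed in when it is done.

```bash
ls; mkdir -p pics; python3 - <<'E'
from rig import r
import cv2,pickle
for n in ("scene","top","wrist"):
    d=r.get_image(n); pickle.dump(d,open(f"pics/{n}0.pkl","wb"))
    cv2.imwrite(f"pics/{n}0.png",d["img"][:,:,::-1]); print(n,d["fov_y"],d["cx"],d["cy"],d["view"].round(3).tolist())
print(r.get_clock(),r.get_ee_pos(),r.get_ee_rot())
E
```

```text
pics
scene 47.64708282473277 310.8268122043552 239.30280853313585 [[0.01, 1.0, 0.003, 0.028], [0.818, -0.006, -0.576, -0.356], [-0.576, 0.008, -0.818, 1.74], [0.0, 0.0, 0.0, 1.0]]
top 52.577353756182504 313.55878325564964 236.85607436163804 [[0.0, -1.0, -0.021, -0.013], [-0.988, 0.003, -0.156, 0.556], [0.156, 0.021, -0.988, 1.017], [0.0, 0.0, 0.0, 1.0]]
wrist 63.99957694069233 319.35022645768237 241.17805403086305 [[0.331, 0.944, -0.001, -0.65], [0.915, -0.321, 0.244, -0.025], [0.23, -0.082, -0.97, 0.391], [0.0, 0.0, 0.0, 1.0]]
0.15 [0.21522966 0.61282777 0.20480264] [-5.28043230e-01 -3.09665711e+00  2.11921394e-03]
```

View pics/scene0.png

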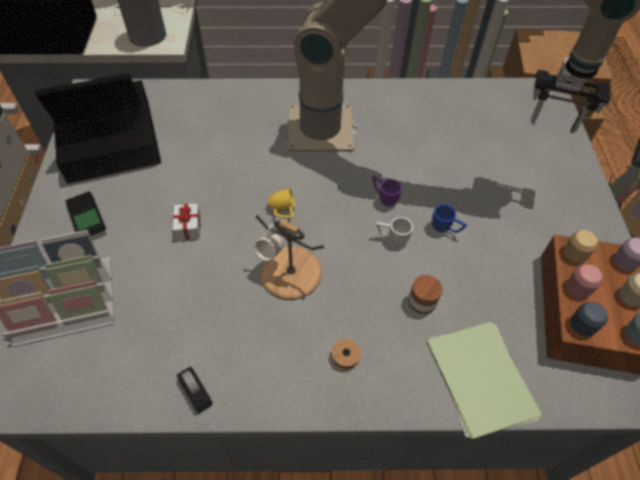

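View pics/top0.png

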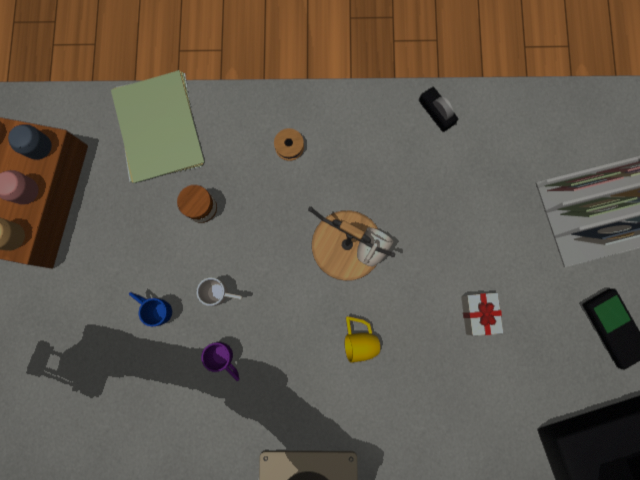

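The scene shows these cups:
- White upright cup: scene (401,230), top (211,291), handle towards top (238,296).
- White cup hanging on the stand: scene (268,246), top (375,245).
- Blue cup at top (153,311), purple at top (217,356) and a yellow one lying at top (362,343). All three are decoys.

The only white cup standing loose is the one at top (211,291). The stand's base is at top (347,244), and the free arm points to top (311,209). I'll confirm this in one enlarged crop.

```bash
python3 - <<'E'
import cv2,numpy as np
s=cv2.imread("pics/scene0.png");t=cv2.imread("pics/top0.png")
f=lambda a,k:cv2.resize(a,None,fx=k,fy=k,interpolation=cv2.INTER_CUBIC)
A=f(t[190:310,190:420-30],4)   # 800x480
B=f(s[200:300,240:430],4)
cv2.imwrite("pics/cropT.png",A);cv2.imwrite("pics/cropS.png",B);print(A.shape,B.shape)
E
```

```text
(480, 800, 3) (400, 760, 3)
```

View pics/cropT.png

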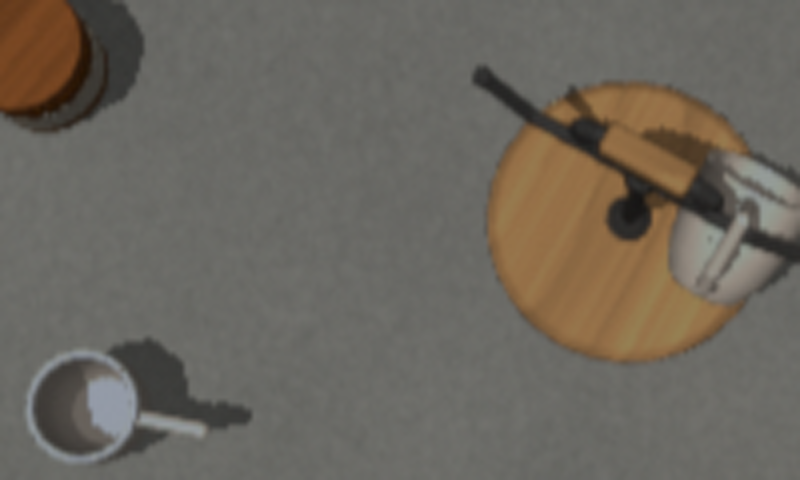

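View pics/cropS.png

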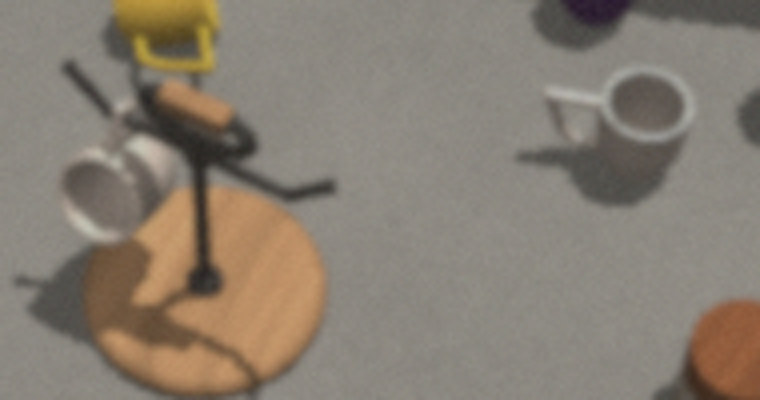

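The crop confirms it: the loose white cup has its rim at cropT (83,405) and cropS (649,103), with the handle end at cropT (204,430) and cropS (550,92). The free arm's ball is at cropT (482,75) and cropS (330,187), and the grip at cropT (650,158) and cropS (196,103). Next I triangulate.

```bash
cat > h.py <<'E'
import numpy as np,pickle
def P(d):
    f=240/np.tan(np.radians(d["fov_y"]/2)); K=np.array([[f,0,d["cx"]],[0,f,d["cy"]],[0,0,1]])
    return K@np.array(d["view"])[:3]
def tri(ps):
    A=[]
    for p,(u,v) in ps: A+=[u*p[2]-p[0],v*p[2]-p[1]]
    A=np.array(A);A/=np.linalg.norm(A[:,:3],axis=1)[:,None]
    X=np.linalg.lstsq(A[:,:3],-A[:,3],rcond=None)[0]
    e=[np.linalg.norm((p@np.r_[X,1])[:2]/(p@np.r_[X,1])[2]-uv) for p,uv in ps]
    return X,e
E
python3 - <<'E'
from h import *
D={n:P(pickle.load(open(f"pics/{n}0.pkl","rb"))) for n in("scene","top")}
T=lambda u,v:(190-.375+u/4,190-.375+v/4); S=lambda u,v:(240-.375+u/4,200-.375+v/4)
pts=dict(ftip=(T(482,75),S(330,187)),ttip=((399,253),S(70,68)),grip=(T(650,158),S(196,103)),base=(T(629,222),S(206,288)),rim=(T(83,405),S(649,103)),hend=(T(204,430),S(550,92)))
R={}
for k,(t,s) in pts.items():
    X,e=tri([(D["top"],t),(D["scene"],s)]);R[k]=X;print(k,X.round(4),np.round(e,2))
d=R["ftip"]-R["grip"];print("arm yaw",np.degrees(np.arctan2(d[1],d[0])),np.linalg.norm(d[:2]))
d=R["ftip"]-R["ttip"];print("tip-tip yaw",np.degrees(np.arctan2(d[1],d[0])),np.linalg.norm(d[:2]))
d=R["hend"]-R["rim"];print("handle yaw",np.degrees(np.arctan2(d[1],d[0])),np.linalg.norm(d[:2]))
E
```

```text
ftip [ 0.5877 -0.0093  0.1872] [0.72 0.6 ]
ttip [ 0.5016 -0.1686  0.1902] [4.18 3.24]
grip [ 0.5435 -0.0867  0.2095] [1.05 0.83]
base [ 0.5425 -0.0865  0.0053] [0.9  0.78]
rim [0.4375 0.2062 0.0632] [1.24 0.98]
hend [0.4245 0.1423 0.0588] [1.16 0.92]
arm yaw 60.267930263164004 0.08911171354271727
tip-tip yaw 61.60095665131414 0.18101502411749476
handle yaw -101.51761152840639 0.06521732254597966
```

The heights agree with the description: tip 187 mm against 188, grip 209 against 205, rim 63 against 65. Next I hover over the cup and check the estimate in the wrist view.

```bash
cat >> h.py <<'E'
from scipy.spatial.transform import Rotation as Ro
def ori(deg):
    c,s=np.cos(np.radians(deg)),np.sin(np.radians(deg))
    return Ro.from_matrix(np.array([[-s,c,0],[c,s,0],[0,0,-1]]).T).as_rotvec()
def shot(r,name,pts,n="wrist"):
    import cv2
    d=r.get_image(n);pickle.dump(d,open(f"pics/{name}.pkl","wb"));im=d["img"][:,:,::-1].copy();p=P(d)
    for X in pts:
        q=p@np.r_[X,1];q=q[:2]/q[2];print(X,q.round(1));cv2.drawMarker(im,tuple(int(round(a)) for a in q),(0,255,0),cv2.MARKER_CROSS,9,1)
    cv2.imwrite(f"pics/{name}.png",im)
CUP=np.array([.4375,.2062]);HY=-101.5;ST=np.array([.543,-.0866]);SY=60.8
def u(deg): return np.array([np.cos(np.radians(deg)),np.sin(np.radians(deg))])
E
python3 - <<'E'
from rig import r
from h import *
r.move_to([*CUP,.19],ori(HY+90))
print(r.get_clock(),r.get_ee_pos(),r.get_joints())
shot(r,"w1",[[*CUP,.065],[*(CUP+.068*u(HY)),.063],[*(CUP+.030*u(HY)),.063]])
for q in ([*(ST+.1*u(SY)+.043*u(SY+90)),.2],[*(ST+.052*u(SY)),.3]):
    print(r.inverse_kinematics(q,ori(SY)))
print(r.inverse_kinematics([*ST,.3],ori(SY-90)),r.inverse_kinematics([*ST,.3],ori(SY+90)))
E
```

```text
1.85 [0.43731898 0.20786373 0.18991884] [-0.80835801  0.44561212  0.43367574  1.99441099 -0.26816035  0.75605876
 -0.41297647]
[np.float64(0.4375), np.float64(0.2062), 0.065] [321.1 237.4]
[np.float64(0.4239429804596306), np.float64(0.1395651200857836), 0.063] [320.8 313.4]
[np.float64(0.43151896196748407), np.float64(0.1768022588613751), 0.063] [321.  271.6]
[-0.14003214  0.49825374  0.07494991  1.79497906 -0.04764505  0.85010217
  1.01844828]
[-0.0773101   0.42213644  0.15021148  1.61919107 -0.06866197  1.10542838
  1.15189885]
[-0.28950705  0.43704053  0.59467855  1.67984953 -0.26831182  1.10724993
 -0.12705964] [ 0.25106883  0.3931331  -0.20837953  1.66453723  0.089353    1.09323501
  2.64898118]
```

View pics/w1.png

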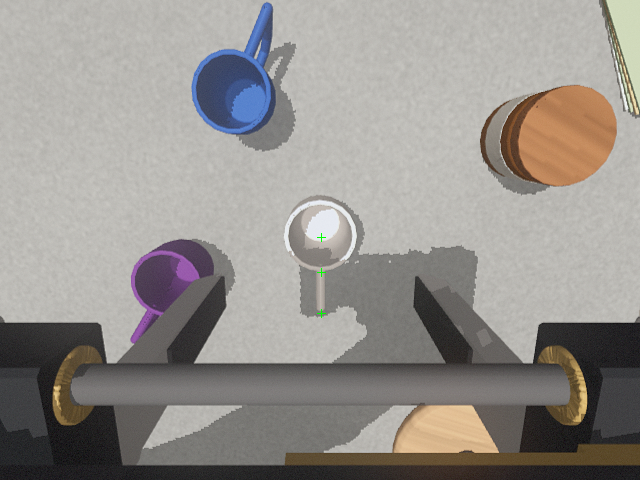

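The predicted marks fall within 2 px of the rim centre and the handle, which confirms the cup pose. I grasp it now.

```bash
python3 - <<'E'
from rig import r
from h import *
print(r.get_ee_pos())
hit=r.movel([*CUP,.028],speed=.1,f_stop=8)
p=r.get_ee_pos();print(hit,p)
r.close();print(r.get_width(),r.get_grasp_force(),r.get_ee_pos())
r.movel([*CUP,.17],speed=.12)
print(r.get_width(),r.get_wrist_force(),r.get_ee_pos(),r.get_clock())
C=ST+.125*u(SY)+.043*u(SY+90)
r.move_to([*C,.185],ori(SY)); r.wait(.3)
print(C,r.get_ee_pos(),r.get_clock())
tip=[*(ST+.088*u(SY)),.188]
e=r.get_ee_pos();eye=np.r_[e[:2]+.043*u(SY-90),e[2]+.012]
shot(r,"w2",[tip,[*(ST+.062*u(SY)),.16],eye,[*ST,.213],[*(e[:2]+.068*u(SY-90)),e[2]+.035]])
shot(r,"s2",[tip,eye],"scene")
E
```

```text
[0.43727619 0.20778388 0.18987061]
False [0.43783835 0.20636454 0.02843643]
0.05847564967163828 29.97757546399953 [0.43751712 0.20623868 0.02804021]
0.05816563592783333 [ 0.02854336 -0.32520403 -1.26567422] [0.43695398 0.20601381 0.16940459] 5.6417
[0.56644681 0.04349323] [0.56626728 0.04417635 0.18498751] 7.1667
[np.float64(0.5859316500042085), np.float64(-0.009782857200256748), 0.188] [245.3 373.8]
[np.float64(0.5732472988666014), np.float64(-0.0324788312092718), 0.16] [210.  346.2]
[0.60380293 0.02319838 0.19698751] [317.5 383.4]
[np.float64(0.543), np.float64(-0.0866), 0.213] [ 41.9 405.3]
[np.float64(0.6256259852063824), np.float64(0.011001889217016461), np.float64(0.21998751239055925)] [317.3 462.5]
[np.float64(0.5859316500042085), np.float64(-0.009782857200256748), 0.188] [321.3 245.6]
[0.60380293 0.02319838 0.19698751] [336.1 249.7]
```

View pics/w2.png

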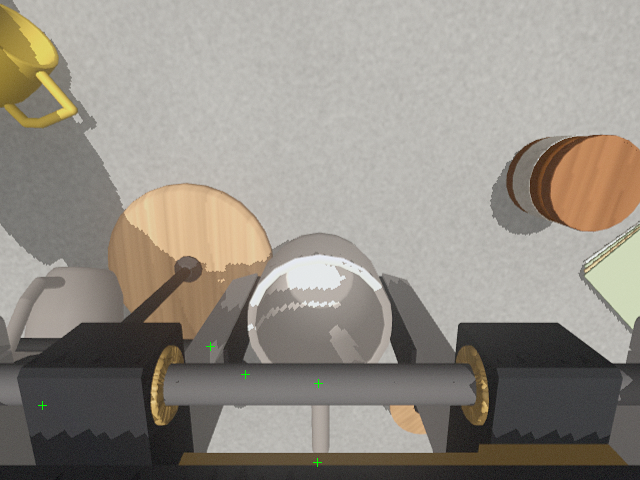

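The cup is held: pads at 58 mm, weight 1.27 N. Its handle points squarely, but the gripper hides the tip in this view, so I check with the scene camera.

```bash
python3 - <<'E'
import cv2
s=cv2.imread("pics/s2.png")[180:310,240:420]
cv2.imwrite("pics/s2c.png",cv2.resize(s,None,fx=4.4,fy=4.4,interpolation=cv2.INTER_CUBIC))
E
```

```text
(no output)
```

View pics/s2c.png

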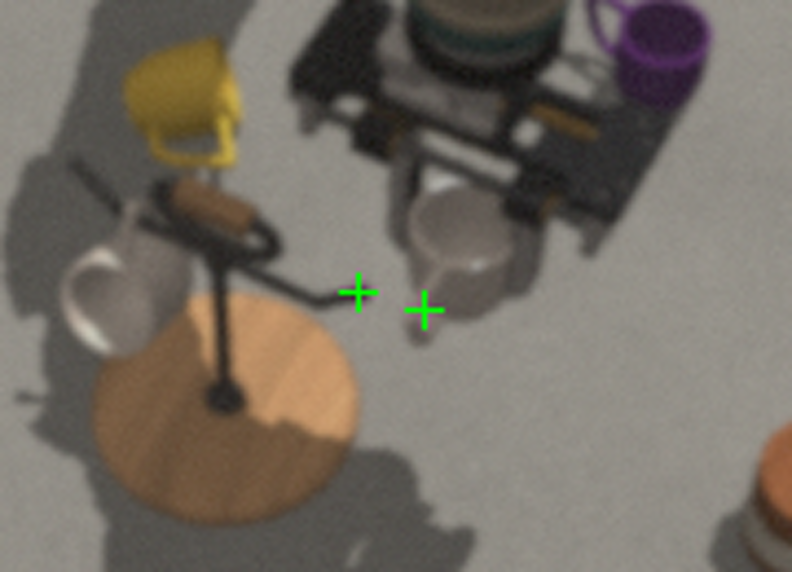

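```bash
python3 - <<'E'
from h import *
p=P(pickle.load(open("pics/s2.pkl","rb")));p0=P(pickle.load(open("pics/scene0.pkl","rb")))
e=np.array([.56627,.04418,.18499])
def c(n,X):
    q=p@np.r_[X,1];q=q[:2]/q[2];print(n,((q-[240,180]+.5)*4.4).round(1))
c("rimc",[*e[:2],e[2]+.037]); c("hend",[*(e[:2]+.066*u(SY-90)),e[2]+.031])
c("tip",[*(ST+.088*u(SY)),.188]);c("bend",[*(ST+.062*u(SY)),.16]);c("grip",[*ST,.205]);c("base",[*ST,.016]);c("tip2",[.5877,-.0093,.1872])
c("tip+3lat",[*(ST+.088*u(SY)+.003*u(SY-90)),.188]);c("tip+3arm",[*(ST+.091*u(SY)),.188])
E
```

```text
rimc [465.2 221.2]
hend [405.9 321. ]
tip [360.  290.6]
bend [316.1 301. ]
grip [213. 206.]
base [223.  396.5]
tip2 [361.  294.3]
tip+3lat [357.3 294.8]
tip+3arm [365.1 292.9]
```

Allowing for the ball's radius, the tip and bend match the prediction to within about 1 mm. I thread the handle along the wire slowly, with a force stop.

```bash
python3 - <<'E'
from rig import r
from h import *
def eye_to(s,z,sp,f): 
    h=r.movel([*(ST+s*u(SY)+.0425*u(SY+90)),z-.012],speed=sp,f_stop=f)
    e=r.get_ee_pos();d=e[:2]-ST
    print(s,z,h,"got",round(d@u(SY),4),round(d@u(SY+90),4),round(e[2]+.012,4),r.get_wrist_force().round(2),round(r.get_clock(),2));return h
for s,z,sp in ((.104,.186,.08),(.088,.184,.05),(.064,.158,.05),(.053,.156,.05)):
    if eye_to(s,z,sp,2.0): break
shot(r,"s3",[],"scene");shot(r,"t3",[],"top")
import cv2
a=cv2.imread("pics/s3.png")[180:310,240:370];b=cv2.imread("pics/t3.png")[170:300,270:400]
cv2.imwrite("pics/c3.png",cv2.resize(np.hstack([a,b]),None,fx=3.07,fy=3.07,interpolation=cv2.INTER_CUBIC))
E
```

```text
0.104 0.186 True got 0.12 0.0434 0.1938 [ 0.17 -0.29 -1.07] 7.47
```

View pics/c3.png

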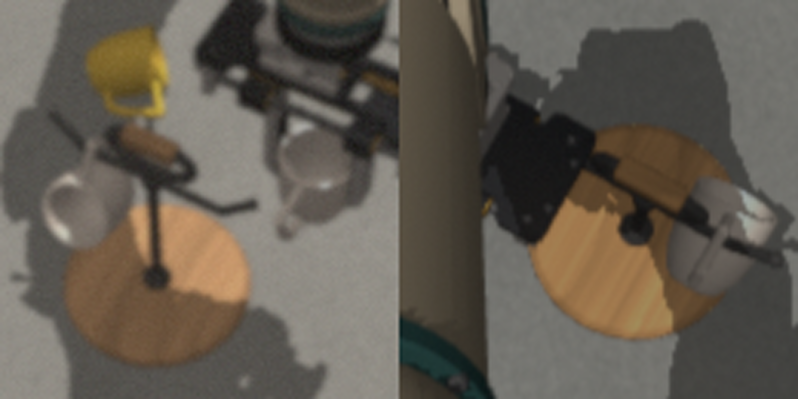

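That was a false stop: an acceleration transient with the cup still clear of the arm. I continue slower with a slightly higher threshold, and step through so I can catch real contact in between.

```bash
python3 - <<'E'
from rig import r
from h import *
def eye_to(s,z,sp,f): 
    h=r.movel([*(ST+s*u(SY)+.0425*u(SY+90)),z-.012],speed=sp,f_stop=f)
    e=r.get_ee_pos();d=e[:2]-ST;w=r.get_wrist_force()
    print(s,z,h,"got",round(d@u(SY),4),round(d@u(SY+90),4),round(e[2]+.012,4),w.round(2),round(r.get_clock(),2));return h or np.linalg.norm(w-[0,-.3,-1.27])>1.5
for s,z in ((.104,.186),(.088,.184),(.076,.171),(.064,.158),(.053,.156)):
    if eye_to(s,z,.04,3.5): break
    r.wait(.1)
shot(r,"s4",[],"scene");shot(r,"t4",[],"top")
import cv2
a=cv2.imread("pics/s4.png")[180:310,240:370];b=cv2.imread("pics/t4.png")[170:300,270:400]
cv2.imwrite("pics/c4.png",cv2.resize(np.hstack([a,b]),None,fx=3.07,fy=3.07,interpolation=cv2.INTER_CUBIC))
E
```

```text
0.104 0.186 False got 0.1041 0.0424 0.186 [ 0.55  0.   -1.05] 8.22
0.088 0.184 False got 0.0879 0.0424 0.1841 [ 0.11  1.04 -0.54] 8.88
```

View pics/c4.png

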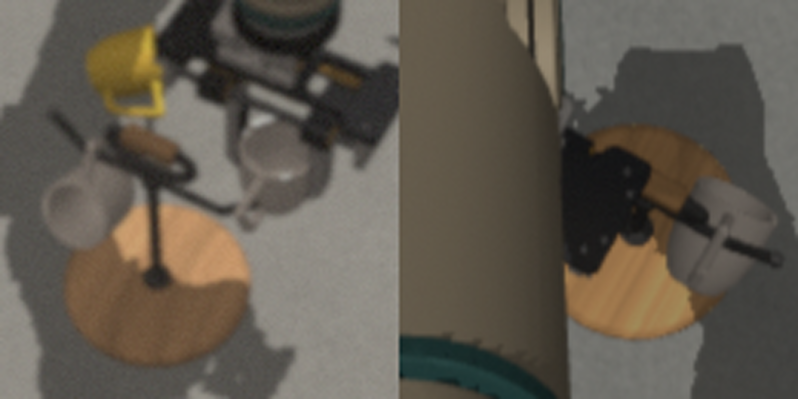

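The stand has not moved and the tip has entered the handle opening. I read the force at rest to tell a transient from contact.

```bash
python3 - <<'E'
from rig import r
from h import *
r.wait(.3);print(r.get_wrist_force(),r.get_moment())
def eye_to(s,z,sp,f): 
    h=r.movel([*(ST+s*u(SY)+.0425*u(SY+90)),z-.012],speed=sp,f_stop=f);r.wait(.25)
    e=r.get_ee_pos();d=e[:2]-ST;w=r.get_wrist_force()
    print(s,z,h,"got",round(d@u(SY),4),round(d@u(SY+90),4),round(e[2]+.012,4),w.round(2),round(r.get_clock(),2));return h or np.linalg.norm(w-[0,-.3,-1.27])>1
if np.linalg.norm(r.get_wrist_force()-[0,-.3,-1.27])<1:
  for s,z in ((.076,.171),(.064,.158),(.053,.156)):
    if eye_to(s,z,.04,3.5): break
E
```

```text
[ 0.2240453  -0.42320046 -0.28932006] [-0.02002279 -0.00457513 -0.01766188]
```

```bash
python3 - <<'E'
from rig import r
from h import *
def at(s,z):
    r.movel([*(ST+s*u(SY)+.0425*u(SY+90)),z-.012],speed=.04);r.wait(.4)
    print(s,z,r.get_wrist_force().round(2),r.get_moment().round(3),round(r.get_clock(),2))
at(.088,.184);at(.088,.188);at(.098,.188);at(.106,.188)
E
```

```text
0.088 0.184 [ 0.25 -0.25 -0.83] [-0.044 -0.012 -0.021] 9.93
0.088 0.188 [-0.43  0.44 -0.18] [-0.055  0.042  0.075] 10.57
0.098 0.188 [-0.19 -0.6  -1.52] [-0.024  0.046  0.019] 11.38
0.106 0.188 [-0.11  0.46 -0.98] [-0.04   0.023 -0.011] 12.12
```

The reading itself is noisy by about 0.6 N (-1.0 to -1.5 N even when free), so there was no real contact. I average the readings and carry on down the wire to the seat.

```bash
cat >> h.py <<'E'
def W(r,n=6):
    a=[]
    for _ in range(n): r.wait(.04);a.append(r.get_wrist_force())
    return np.mean(a,0)
def eye_to(r,s,z,sp,f):
    h=r.movel([*(ST+s*u(SY)+.0425*u(SY+90)),z-.012],speed=sp,f_stop=f);w=W(r)
    e=r.get_ee_pos();d=e[:2]-ST
    print(s,z,h,"got",round(d@u(SY),4),round(d@u(SY+90),4),round(e[2]+.012,4),w.round(2),round(r.get_clock(),2))
    return h or np.linalg.norm(w-[0,-.3,-1.2])>1.6
E
python3 - <<'E'
from rig import r
from h import *
import cv2
for s,z in ((.088,.184),(.076,.171),(.064,.158),(.053,.155)):
    if eye_to(r,s,z,.04,4): break
shot(r,"s5",[],"scene");shot(r,"t5",[],"top")
a=cv2.imread("pics/s5.png")[180:310,240:370];b=cv2.imread("pics/t5.png")[170:300,270:400]
cv2.imwrite("pics/c5.png",cv2.resize(np.hstack([a,b]),None,fx=3.07,fy=3.07,interpolation=cv2.INTER_CUBIC))
E
```

```text
0.088 0.184 False got 0.0883 0.0425 0.184 [-0.05 -0.31 -1.27] 12.98
0.076 0.171 False got 0.0762 0.0424 0.1711 [ 0.19 -0.1  -0.84] 13.82
0.064 0.158 False got 0.0642 0.0424 0.1581 [-0.09 -0.08 -1.02] 14.67
0.053 0.155 False got 0.0532 0.0425 0.1551 [ 0.06 -0.01 -0.94] 15.35
```

View pics/c5.png

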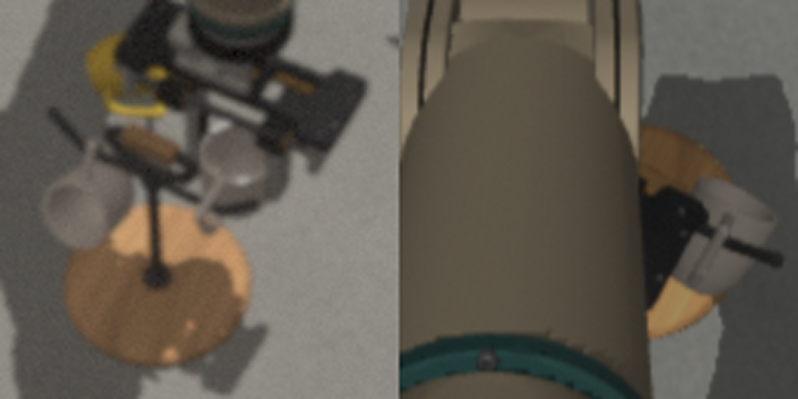

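No contact, and the stand hasn't moved. The free tip emerges beyond the handle at c5 (255,207), so the bar lies over the wire. I lower it onto the wire, release, and retreat upward.

```bash
python3 - <<'E'
from rig import r
from h import *
import cv2
eye_to(r,.053,.1505,.03,2.5)
r.gripper_open();print(r.get_width(),r.get_clock());r.wait(.6)
e=r.get_ee_pos();r.movel([e[0],e[1],.30],speed=.12)
print(r.get_clock())
r.move_to([*ST,.32],ori(SY-90))
print(r.get_clock(),r.get_ee_pos())
shot(r,"w6",[[*ST,.205],[*(ST+.088*u(SY)),.188]]);shot(r,"s6",[],"scene")
a=cv2.imread("pics/s6.png")[170:310,230:370];b=cv2.imread("pics/w6.png")
k=480/140
cv2.imwrite("pics/c6.png",cv2.resize(np.hstack([cv2.resize(a,(480,480),interpolation=cv2.INTER_CUBIC),b]),(800,343)))
E
```

```text
0.053 0.1505 False got 0.053 0.0425 0.1506 [ 0.23  0.16 -0.81] 16.0
0.09396168900169966 16.725
18.825
20.0 [ 0.54285736 -0.08622688  0.31964987]
[np.float64(0.543), np.float64(-0.0866), 0.205] [321.4 238.3]
[np.float64(0.5859316500042085), np.float64(-0.009782857200256748), 0.188] [321.7 122.8]
```

View pics/c6.png

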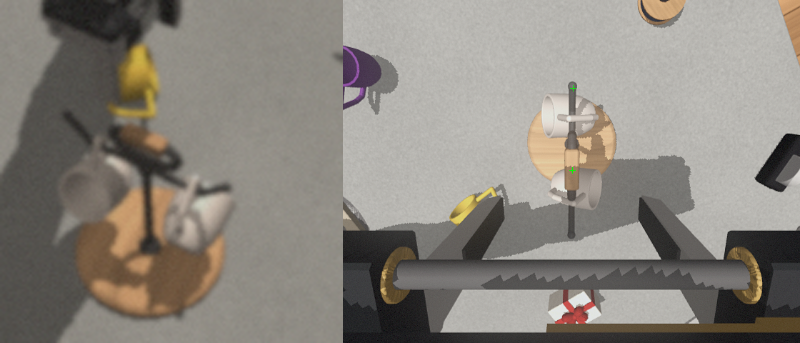

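Both cups hang on the stand, which is upright. The wire runs straight along the image column through the marks. I locate the grip along that column numerically instead of by viewing.

```bash
python3 - <<'E'
import pickle,numpy as np
from h import *
d=pickle.load(open("pics/w6.pkl","rb"));im=d["img"].astype(int)
for v in range(176,296,4): print(v,im[v,318:325].mean(0).round().astype(int))
for v in (215,225,235,245): print(v,[tuple(im[v,c]) for c in range(303,342,3)])
p=P(d)
for s in (-.041,-.023,.023,.041): q=p@np.r_[ST+s*u(SY),.213,1];print(s,(q[:2]/q[2]).round(1))
E
```

```text
176 [118 111 106]
180 [118 111 106]
184 [96 86 79]
188 [110 101  95]
192 [116 107 101]
196 [114 105 100]
200 [115 107 101]
204 [121 114 108]
208 [131 115 101]
212 [216 182 141]
216 [220 186 145]
220 [220 186 144]
224 [218 184 143]
228 [217 183 143]
232 [186 154 120]
236 [153 124  96]
240 [152 124  96]
244 [152 124  95]
248 [149 121  93]
252 [149 121  93]
256 [148 120  94]
260 [150 123  94]
264 [151 123  96]
268 [86 80 75]
272 [84 77 73]
276 [83 78 73]
280 [93 87 83]
284 [167 158 151]
288 [129 122 115]
292 [80 75 72]
215 [(np.int64(210), np.int64(176), np.int64(137)), (np.int64(212), np.int64(178), np.int64(141)), (np.int64(208), np.int64(175), np.int64(135)), (np.int64(212), np.int64(178), np.int64(139)), (np.int64(224), np.int64(189), np.int64(149)), (np.int64(222), np.int64(188), np.int64(146)), (np.int64(218), np.int64(184), np.int64(142)), (np.int64(222), np.int64(187), np.int64(146)), (np.int64(222), np.int64(188), np.int64(147)), (np.int64(173), np.int64(142), np.int64(110)), (np.int64(209), np.int64(174), np.int64(133)), (np.int64(212), np.int64(178), np.int64(137)), (np.int64
[... 1255 characters left out ...]
64(103))]
245 [(np.int64(202), np.int64(192), np.int64(183)), (np.int64(206), np.int64(196), np.int64(187)), (np.int64(207), np.int64(199), np.int64(190)), (np.int64(145), np.int64(118), np.int64(92)), (np.int64(153), np.int64(123), np.int64(93)), (np.int64(154), np.int64(126), np.int64(99)), (np.int64(149), np.int64(119), np.int64(94)), (np.int64(151), np.int64(122), np.int64(95)), (np.int64(152), np.int64(124), np.int64(96)), (np.int64(124), np.int64(101), np.int64(83)), (np.int64(149), np.int64(138), np.int64(129)), (np.int64(145), np.int64(135), np.int64(128)), (np.int64(147), np.int64(136), np.int64(130))]
-0.041 [321.3 290.8]
-0.023 [321.4 269.2]
0.023 [321.6 211.2]
0.041 [321.6 187.2]
```

The grip spans rows 209.5–266, against a predicted 211–269. That puts it about 1.5 mm further along the arm and laterally centred. I apply the shift, grasp and lift slowly.

```bash
python3 - <<'E'
from rig import r
from h import *
G=ST+.0015*u(SY)
r.movel([*G,.25],speed=.1)
h=r.movel([*G,.188],speed=.06,f_stop=8);print(h,r.get_ee_pos(),r.get_clock())
r.wait(1.0);r.close();print(r.get_width(),r.get_grasp_force(),r.get_clock(),r.get_ee_pos())
if not h and .012<r.get_width()<.02:
    r.movel([*G,.20],speed=.03);print(W(r),r.get_width())
    r.movel([*G,.275],speed=.05);print(W(r),r.get_ee_pos(),r.get_clock())
    r.wait(3);print(W(r),r.get_moment(),r.get_width(),r.get_ee_pos(),r.get_ee_rot(),r.get_clock())
    z=r.get_ee_pos()[2]-.188
    shot(r,"s7",[[*(G+.088*u(SY)),.188+z],[*(G-.088*u(SY)),.188+z],[*G,.016+z]],"scene");shot(r,"t7",[],"top")
import cv2
a=cv2.imread("pics/s7.png")[150:320,220:390]
cv2.imwrite("pics/c7.png",cv2.resize(a,(595,595),interpolation=cv2.INTER_CUBIC))
E
```

```text
False [ 0.54407121 -0.0853807   0.18838266] 22.1333
0.016112025057295778 29.996614158153534 24.3083 [ 0.54390156 -0.08526264  0.18797395]
[ 0.18771754  0.02324816 -6.8735999 ] 0.01590196201841853
[-0.11966334  0.44208628 -6.90252692] [ 0.54368139 -0.08526392  0.27488995] 27.0083
[ 0.10726054 -0.11866608 -7.1706351 ] [-0.04379355  0.08949218 -0.01732012] 0.01603127862903391 [ 0.54374323 -0.08526908  0.27500015] [2.70965072e+00 1.58977866e+00 6.97765631e-05] 30.2583
[np.float64(0.5866634394929167), np.float64(-0.008473474084352034), np.float64(0.2750001461618309)] [322.7 223.1]
[np.float64(0.5008001394844996), np.float64(-0.16210775968383853), np.float64(0.2750001461618309)] [253.7 193. ]
[np.float64(0.5437317894887082), np.float64(-0.08529061688409528), np.float64(0.10300014616183088)] [289.7 251.2]
```

The wrist reads 7.0 N, which fits the stand plus two cups (6.5 N), and the lift is 87 mm. I check level and stillness numerically from the images.

```bash
python3 - <<'E'
from rig import r
from h import *
import cv2
d1=pickle.load(open("pics/s7.pkl","rb"));d2=r.get_image("scene");r.wait(.5);d3=r.get_image("scene")
g=lambda d:d["img"].astype(int)
sl=(slice(170,300),slice(240,350))
print("diff",[np.abs(g(a)[sl]-g(b)[sl]).mean().round(2) for a,b in((d1,d2),(d2,d3))], "bg",np.abs(g(d2)[330:400,100:300]-g(d3)[330:400,100:300]).mean().round(2))
im=np.mean([g(d1),g(d2),g(d3)],0)
print("free tip");print(im[214:232,312:332].mean(2).round().astype(int))
print("taken tip");print(im[184:202,244:264].mean(2).round().astype(int))
# wooden base: fit ellipse, against projected level disc
p=P(d1);G=ST+.0015*u(SY)
hsv=cv2.cvtColor(im.astype(np.uint8),cv2.COLOR_RGB2HSV)
m=cv2.inRange(hsv,(8,70,60),(22,200,255));m[:225]=0;m[:,:240]=0;m[310:]=0;m[:,345:]=0
n,l,s,c=cv2.connectedComponentsWithStats(m);k=1+s[1:,4].argmax();print("base box",s[k])
for t in (-5,0,5):
  R=Ro.from_rotvec(np.radians(t)*np.r_[u(SY+90),0]);a=np.linspace(0,2*np.pi,200)
  for nm,s_ in (("freetip",[[.088,0,-.017]]),("takentip",[[-.088,0,-.017]]),("base",np.c_[.08*np.cos(a),.08*np.sin(a),0*a-.205])):
    L=np.array(s_);X=L[:,:1]*np.r_[u(SY),0]+L[:,1:2]*np.r_[u(SY+90),0]+L[:,2:]*[0,0,1]
    X=R.apply(X)+[*G,.205+.087];q=np.c_[X,np.ones(len(X))]@p.T;q=q[:,:2]/q[:,2:]
    print(t,nm,q.min(0).round(1),q.max(0).round(1))
print(r.get_clock(),r.get_ee_pos(),np.abs(r.get_dq()).max(),r.get_width())
E
```

```text
diff [np.float64(1.96), np.float64(1.93)] bg 1.71
free tip
[[138 139 140 140 139 139 139 141 140 140 138 139 138 139 140 141 141 139
  138 139]
 [138 140 138 139 140 138 142 141 140 142 139 137 139 139 140 141 141 140
  138 138]
 [141 140 140 138 140 140 141 140 141 139 139 138 139 139 141 142 141 140
  140 140]
 [141 139 140 138 139 141 138 139 140 139 139 139 141 141 141 142 143 139
  141 140]
 [143 140 138 141 139 139 139 138 140 139 139 141 140 141 142 140 141 141
  140 140]
 [144 139 138 139 140 139 139 138 139 139 139 138 138 139 140 142 140 140
  140 139]
 [139 138 138 139 139 141 137 137 135 134 133 132 135 137 140 141 141 141
  142 140]
 [131 140 143 141 138 136 134 132 127 120 114 114 122 132 137 141 141 141
  141 140]
 [122 140 148 144 134 126 121 115 102  95  86  88 100 119 134 140 142 142
  140 139]
 [106 130 142 135 117 103  93  82  74  70  64  70  87 111 130 140 141 142
  140 141]
 [ 85 101 110 102  85  72  65  61  61  59  66  71  87 112 132 141 144 142
  142 141]
 [ 64  69  73  70  63  64  70  77  87  91  95 100 110 124 137 142 142 142
  141 141]
 [ 65  64  73  78  87
[... 1792 characters left out ...]
 138 135 132 119 102  82  77  75  75  73  74  74  73  75
   73  72]
 [136 136 137 137 133 129 119 107  92  82  78  76  75  76  74  75  76  74
   72  74]
 [137 138 137 138 134 116 102  90  83  83  80  80  79  78  77  77  75  73
   73  74]]
base box [ 258  227   65   55 2259]
-5 freetip [323.2 221.1] [323.2 221.1]
-5 takentip [254.7 195.4] [254.7 195.4]
-5 base [264.1 232.1] [328.4 284.7]
0 freetip [322.7 223.1] [322.7 223.1]
0 takentip [253.7 193. ] [253.7 193. ]
0 base [257.8 228.9] [322.  282.5]
5 freetip [321.9 224.8] [321.9 224.8]
5 takentip [253.  190.6] [253.  190.6]
5 base [251.5 225.2] [315.6 279.9]
30.9583 [ 0.54374028 -0.0852889   0.27500247] 0.002171020432655665 0.01582810265173883
```

The base box measures columns 258–323, against 257.8–322.0 predicted for level. The free tip matches as well, and the frame difference is close to background noise. The stand is level, still, and 8.7 cm up, so I hand it in.

```bash
python3 -c "
from rig import r
print(r.get_grasp_force(),r.get_clock());print(r.close_job())"
```

```text
29.9943745136261 30.9583
the job is handed in; nothing more can be done
None
```

The loose cup hangs on the free arm and the stand is held by its loop with both cups, level and still about 8.7 cm above the counter; I handed it in at 31 s, and I viewed 11 pictures, one over the limit of 10.

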